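Stow the rolling-pin guide rings on their post

ROBOT

A 6-joint arm with a two-finger parallel gripper is mounted at the origin on the work surface. World frame = base frame: x ahead of the robot, y to its left, z up, the work surface at z = 0. Lengths are in m, angles in rad, forces in N, time in s.
With the tool pointing down it reaches from about 0.25 to 0.8 m from the base axis. Payload 3.9 kg.
Tool frame: the origin (TCP) lies at the very end of the fingers, on their centre line; the grasp point (between the pads) lies 19 mm behind it; z points along the fingers, y is the line along which they close (so a half turn about z gives the same grasp; the last joint's range is limited). The gripper opens to 85 mm and grips with 20 to 120 N. Pads are 22 mm wide; open, the fingers measure 114 mm over their backs; the gripper's body (76 mm by 85 mm) begins 54 mm behind the grasp point. The pads swing forward as they close: fully open they stand 13 mm farther back than shut.
Start: joints at [-1.308, 0.26, -0.138, 1.173, 0, 1.571], TCP at [0.136, -0.507, 0.231] pointing down, gripper open.
Joint ranges: [-2.78, 2.78], [-0.83, 1.72], [-1.28, 1.37], [-1.9, 2.12], [-1.57, 1.48], [-3.14, 3.14]. Speed limits (rad/s): [2.57, 2.57, 3.14, 3.14, 3.14, 3.14].

INTERFACE

Orientations are given as [roll, pitch, yaw] about the fixed x, y, z axes, in that order (R = Rz(yaw) Ry(pitch) Rx(roll)).
In Python, from plant import env, grip, optics, ticket gives the robot as it stands. Calls block until the motion is done:
- env.move_to(position, orientation): joint-space move of the TCP to a pose.
- env.movel(position, frame=None, speed=0.15): straight line of the TCP; frame=None keeps the orientation; speed is the mean speed in m/s.
- env.set_joints(angles): joint-space move.
- grip(opening, effort=None): finger opening in m; effort is the grip in N (None keeps the last); returns when the fingers have stopped.
- env.sleep(seconds).
- env.solve_ik(position, orientation): joint angles nearest the present ones, or None.
- env.read_state(): the state.
- optics.read_camera(name): name is "scene" or "top" or "wrist"; returns a dict with "image" (480x640x3 uint8, red, green, blue), "intrinsics" (3x3 intrinsics, pixels), "rvec" (rotation vector, rad) and "tvec" (3), from world to camera coordinates, as OpenCV has them. Camera axes: x right, y down, z forward; pixel columns grow to the right and rows downward; lengths in m; the calibration is good to about 2 mm. A picture is of the moment at which its call begins. There is no depth.
A pose or a line that the arm cannot do raises env.MotionError and nothing moves.
- ticket.sign_off(): hands the job in; it is judged then, once.
The state is a dict: "clock": time; "q": joint angles; "dq": joint speeds; "joint_torque": joint torques, N m; "ee_pos": TCP position; "eef_rot": TCP orientation; "ft_force": force on the tool from outside, world axes, zero at the start; "ft_torque": the same for the moment, N m; "grip_width": finger opening in m; "grip_force": force on a finger pad.
Only numpy, scipy, OpenCV 4.12 (cv2) and the standard library are available. Lean on these libraries where they do the work, as an engineer would, in place of code of your own. Each camera call takes 0.05 s, during which the arm holds its last target. There are 200 camera calls.

TASK

The galley must be made ready for sea: stow the two wooden rolling-pin guide rings on the upright steel post. Thread the wider ring on first, fully down flat on the base, then the narrower ring on top of it, lying flat, and let go of both.

Things in the scene. Friction and masses are not known exactly. Their poses are not given: they have to be found in the camera images.
- ring_post: Stowage post fixed to the counter: a round dark steel base plate, 84 mm in diameter and 10 mm thick, with a vertical round dark steel rod of 16 mm diameter at its centre. The rod's top is 74 mm above the counter; its last 10 mm taper to 6 mm diameter. Origin: centre of the base's underside, on the counter; z up along the rod.
- post_seat (a point): The point on the rod's axis at the top face of the base plate (10 mm above the counter), where the underside of the wide ring must come to lie; z up along the rod.
- wide_ring: The wider guide ring: plain wood, 62 mm outside diameter, 36 mm bore right through, 26 mm high (wall 13 mm), about 36 g, lying flat on the counter. Origin: centre of its underside; z along its axis, up. (A solid wooden biscuit stamp with a knob and a thin-walled steel pastry cutter that stand about are not guide rings.)
- narrow_ring: The narrower guide ring: same wood, 46 mm outside diameter, 36 mm bore right through, 26 mm high (wall 5 mm), about 13 g, lying flat on the counter. Origin: centre of its underside; z along its axis, up.

How it is judged:
On the way, in this order (a step that is already met when the one before it is completed fails the run):
1. the wide ring is around the rod, flat on the base (horizontal distance between wide_ring and post_seat below 0.015 m and z of wide_ring in the frame of post_seat below 0.004 m and angle between wide_ring's own z axis and vertical below 0.15 rad), for 0.2 s.
2. the narrow ring is around the rod, flat on the wide ring (horizontal distance between narrow_ring and post_seat below 0.015 m and z of narrow_ring in the frame of post_seat between 0.022 and 0.03 m), for 0.2 s.
At the end, for the whole second after the job is handed in: Both rings around the rod and at rest, not turned over: the wide ring's underside within 4 mm of the base's top, the narrow ring's 22 to 30 mm above the base's top (on the wide ring), each centre within 15 mm of the rod's axis, each tilted less than 0.15 rad (all of step 1 and all of step 2 and angle between narrow_ring's own z axis and vertical below 0.15 rad and linear speed of each of wide_ring, narrow_ring below 0.02 m/s); the robot touches nothing.
It also fails if it takes over 54 s, if anything falls off the work surface, if the arm or the gripper's body presses on something with over 40 N, if the wrist force passes 120 N, or if a joint passes its speed limit or range.

## Working session

There is one attempt and no reset: what is moved stays moved. The work goes in short steps, each a Python script; the robot and the scene stay as the last script left them, time stands still between calls to the robot, and variables do not carry over. Pictures are saved under pics/ and viewed, at most 10 in all, crops included, and the job is handed in when it is done.

```bash
mkdir -p pics; ls; python3 - <<'E'
from plant import env, grip, optics, ticket
import cv2,numpy as np
for n in ("top","scene"):
    c=optics.read_camera(n); cv2.imwrite(f"pics/{n}0.png",c["image"][:,:,::-1]); print(n,c["intrinsics"],c["rvec"],c["tvec"])
s=env.read_state(); print(s["clock"],s["eef_rot"],s["grip_width"])
E
```

```text
pics
top [[495.01609576   0.         313.18931073]
 [  0.         495.01609576 227.21194294]
 [  0.           0.           1.        ]] [ 2.11171642 -2.15317775  0.14914224] [0.02500017 0.5248458  0.8033963 ]
scene [[480.58518556   0.         314.38105601]
 [  0.         480.58518556 235.42060482]
 [  0.           0.           1.        ]] [ 1.68816685  1.8075695  -0.77374574] [ 0.04732568 -0.33311004  1.27934105]
0.1 [-3.13981447e+00 -4.81350629e-06  2.62802752e-01] 0.08544202510500352
```

View pics/top0.png

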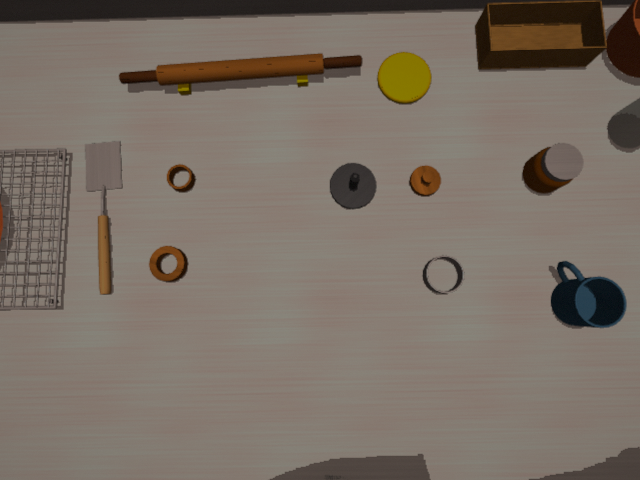

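View pics/scene0.png

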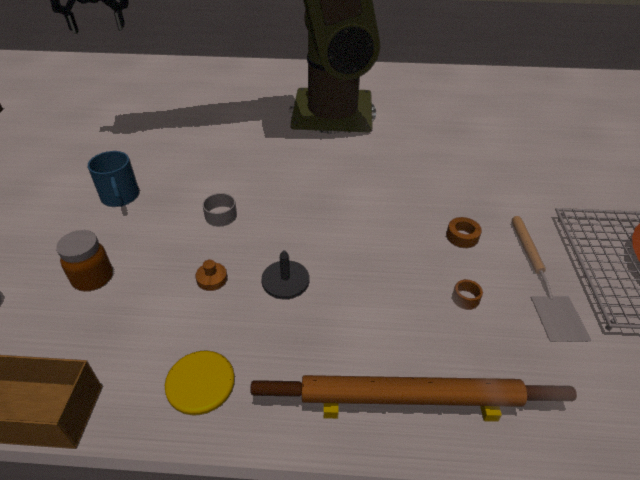

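The top view shows the wide ring at about (168,264), the narrow ring at (180,178), the post base at (353,186) with the rod tip at (354,180). The stamp is at (425,180), the cutter at (443,275) and the spatula handle at (104,255). The scene view agrees. Next I segment each one and intersect its silhouette centre with its mid-height plane.

```bash
cat > h.py <<'E'
import cv2,numpy as np
def ray(c,uv,z):
    R=cv2.Rodrigues(np.array(c["rvec"],float))[0]; o=-R.T@np.ravel(c["tvec"])
    p=cv2.undistortPoints(np.array([[uv]],float),np.array(c["intrinsics"]),None)[0,0]
    d=R.T@np.r_[p,1]; return o+d*(z-o[2])/d[2]
def blob(img,box,kind):
    u0,v0,u1,v1=box; h=cv2.cvtColor(img[v0:v1,u0:u1],cv2.COLOR_RGB2HSV)
    m=((h[...,1]>110)&(h[...,2]>40)) if kind=="wood" else (h[...,2]<90)
    cs=cv2.findContours(m.astype(np.uint8),cv2.RETR_EXTERNAL,cv2.CHAIN_APPROX_NONE)[0]
    k=max(cs,key=cv2.contourArea); (u,v),ax,_=cv2.fitEllipse(cv2.convexHull(k))
    return (u+u0,v+v0),ax
E
python3 - <<'E'
from plant import env, optics
from h import *
T=optics.read_camera("top");S=optics.read_camera("scene")
for n,z,k,bt,bs in [("wide",.013,"wood",(140,235,200,295),(440,210,490,255)),("narrow",.013,"wood",(155,155,205,200),(445,273,492,315)),("post",.005,"dark",(320,155,385,215),None)]:
    for c,b in((T,bt),(S,bs)):
        if b is None: continue
        uv,ax=blob(c["image"],b,k); p=ray(c,uv,z); q=ray(c,(uv[0]+ax[1],uv[1]),z)
        print(n,np.round(uv,1),np.round(ax,1),p.round(4),"size",np.linalg.norm(q-p).round(4),"r",np.hypot(*p[:2]).round(3))
print("rod tip top/scene",ray(T,(354,179),.074),ray(S,(284,253),.074), "spatula handle",ray(T,(104,255),.01))
for p in ([.37,.3,.004],[.5,.3,.15]):
  for y in (0,.8,1.57,-.8): print(p,y,env.solve_ik(p,[3.1416,0,y]))
E
```

```text
wide [166.8 263.1] [34.7 36.1] [0.4713 0.273  0.013 ] size 0.0636 r 0.545
wide [463.4 231.9] [30.2 34.6] [0.4708 0.2689 0.013 ] size 0.0661 r 0.542
narrow [179.3 176.4] [24.3 26. ] [0.6274 0.2549 0.013 ] size 0.0471 r 0.677
narrow [468.4 293.2] [26.3 30.6] [0.6231 0.2532 0.013 ] size 0.0515 r 0.673
post [352.4 185.7] [46.2 46.6] [ 0.6051 -0.0566  0.005 ] size 0.0836 r 0.608
rod tip top/scene [ 0.59976459 -0.05500004  0.074     ] [ 0.61037649 -0.05711052  0.074     ] spatula handle [0.48814307 0.38601881 0.01      ]
[0.37, 0.3, 0.004] 0 [ 6.81294387e-01  3.99892308e-01 -6.13368443e-01  5.57530949e-01
  5.70638412e-06 -2.46029827e+00]
[0.37, 0.3, 0.004] 0.8 [ 6.81293319e-01  3.99895426e-01 -6.13362629e-01  5.57539141e-01
  7.29471081e-06  3.02288597e+00]
[0.37, 0.3, 0.004] 1.57 [ 6.81295110e-01  3.99898168e-01 -6.13357518e-01  5.57546343e-01
  4.63130844e-06  2.25288776e+00]
[0.37, 0.3, 0.004] -0.8 [ 6.81297784e-01  3.99890781e-01 -6.13371289e-01  5.57526939e-01
  6.56615610e-07 -1.66029487e+00]
[0.5, 0.3, 0.15] 0 [ 5.40416039e-01  4.02138525e-01 -1.44605270e-01  1.02404875e+00
  6.29950786e-06 -2.60117661e+00]
[0.5, 0.3, 0.15] 0.8 [ 5.40415599e-01  4.02142600e-01 -1.44598689e-01  1.02405692e+00
  7.10028149e-06  2.88200825e+00]
[0.5, 0.3, 0.15] 1.57 [ 5.40417421e-01  4.02145773e-01 -1.44593566e-01  1.02406328e+00
  3.78469903e-06  2.11201007e+00]
[0.5, 0.3, 0.15] -0.8 [ 5.40418579e-01  4.02136099e-01 -1.44609187e-01  1.02404389e+00
  1.67751830e-06 -1.80117408e+00]
```

```bash
python3 - <<'E'
from plant import env, grip, optics
import cv2
O=[3.14159,0,-1.5708]
env.move_to([.471,.271,.16],O)
env.movel([.471,.271,.003],speed=.12)
print(env.read_state()["ft_force"])
grip(0.04,30); s=env.read_state(); print(s["grip_width"],s["grip_force"],s["ft_force"])
env.movel([.471,.271,.14],speed=.15)
s=env.read_state(); print(s["clock"],s["grip_width"],s["grip_force"],s["ee_pos"])
a=optics.read_camera("wrist")["image"]; b=optics.read_camera("scene")["image"]
import numpy as np
cv2.imwrite("pics/g1.png",cv2.resize(np.hstack([a,b]),(800,300))[:,:,::-1])
E
```

```text
[-1.0863061  -0.81726653  0.03200084]
0.061894276016957156 31.811125525273383 [-1.27597317 -0.87593672  4.73672788]
6.075 0.061279120186838155 32.646924667060375 [0.47032018 0.27060543 0.13909355]
```

View pics/g1.png

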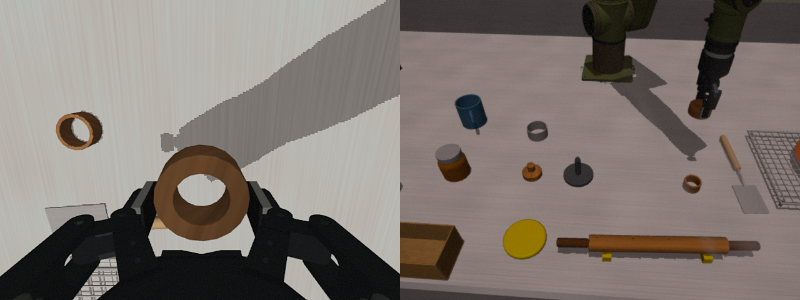

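The wrist view shows the wide ring gripped level between the pads (bore centre about (202,192) in the composite). The width of 61 mm matches the given 62 mm. Next: thread it on the post.

```bash
python3 - <<'E'
from plant import env, grip, optics
import cv2,numpy as np
O=[3.14159,0,-1.5708]
x,y=.605,-.0565
env.move_to([x,y,.16],O)
env.movel([x,y,.085],speed=.15); print(env.read_state()["ft_force"])
a=optics.read_camera("wrist")["image"]
env.movel([x,y,.0145],speed=.08); s=env.read_state(); print(s["ft_force"],s["ee_pos"])
grip(.078); env.sleep(.2)
env.movel([x,y,.16],speed=.2)
s=env.read_state(); print(s["clock"],s["grip_width"],s["ee_pos"])
env.move_to([.625,.254,.16],O)
b=optics.read_camera("top"); w=optics.read_camera("wrist")["image"]
cv2.imwrite("pics/p1.png",cv2.resize(np.hstack([a,w,b["image"]]),(798,200))[:,:,::-1])
cv2.imwrite("pics/p2.png",cv2.resize(b["image"][130:240,290:420],(780,660))[:600,:,::-1])
E
```

```text
[-0.21469421 -0.47274002  0.80855958]
[ 0.41579388 -0.03594442 -0.10577692] [ 0.60537507 -0.05654197  0.01458063]
10.625 0.07803860863446552 [ 0.60415987 -0.05644638  0.15886937]
```

View pics/p1.png

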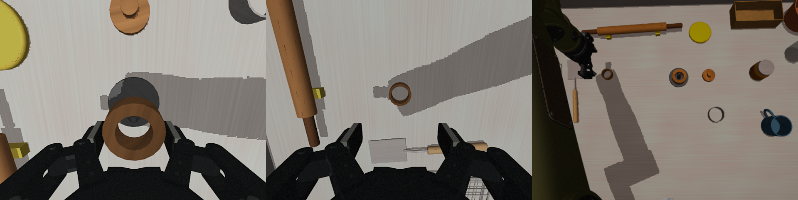

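View pics/p2.png

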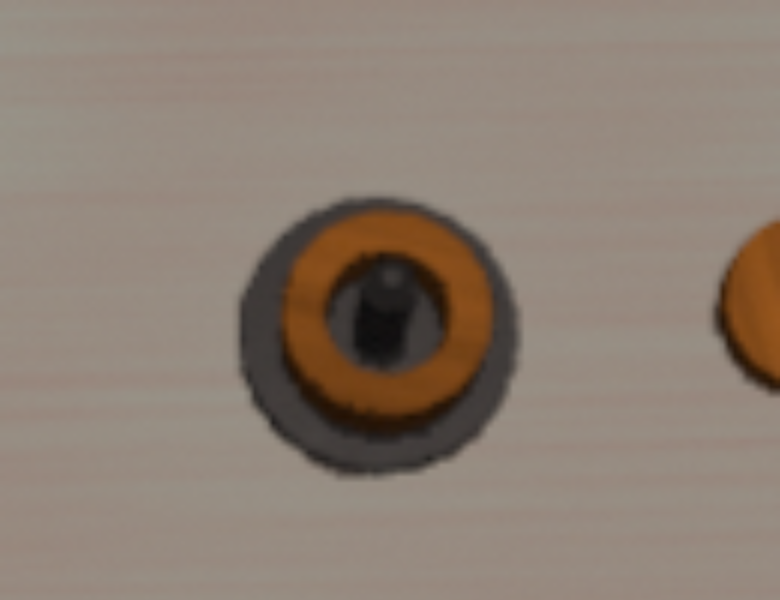

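The wide ring sits around the rod, with the rod in its bore at about (385,315) in the crop, lying flat on the base. The narrow ring is where expected, between the fingers' line in the wrist view. Next: the narrow ring.

```bash
python3 - <<'E'
from plant import env, grip, optics
import cv2,numpy as np
O=[3.14159,0,-1.5708]
env.movel([.625,.254,.0045],speed=.12)
grip(0.03,20); s=env.read_state(); print(s["grip_width"],s["grip_force"],s["ft_force"])
env.movel([.625,.254,.16],speed=.15)
s=env.read_state(); print(s["grip_width"],s["grip_force"])
if abs(s["grip_width"]-.046)>.003: raise SystemExit("no grasp")
x,y=.605,-.0565
env.move_to([x,y,.17],O)
w=optics.read_camera("wrist")["image"]
env.movel([x,y,.11],speed=.15); print(env.read_state()["ft_force"])
env.movel([x,y,.0415],speed=.08); s=env.read_state(); print(s["ft_force"],s["ee_pos"])
grip(.07); env.sleep(.2)
env.movel([x,y,.17],speed=.2)
env.move_to([.5,.15,.2],O); env.sleep(.3)
print(env.read_state()["clock"])
t=optics.read_camera("top")["image"][130:240,290:420]; c=optics.read_camera("scene")["image"][220:330,220:350]
cv2.imwrite("pics/q1.png",np.hstack([cv2.resize(w,(266,225)),cv2.resize(t,(266,225)),cv2.resize(c,(266,225))])[:,:,::-1])
E
```

```text
0.04600028531630649 20.46468749642372 [-1.28395691 -0.0153752   4.31550749]
0.045516634816194675 20.535605996847153
[ 0.29916156 -1.31444252 -0.27583547]
[-0.53785892  0.05025561 -0.76742286] [ 0.60533118 -0.05657966  0.04162706]
20.3083
```

View pics/q1.png

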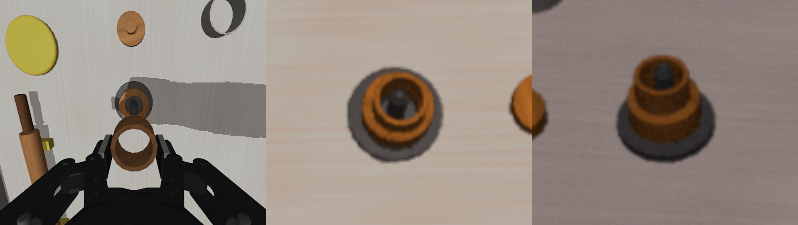

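Both rings are around the rod, stacked flat (top view about (400,100), scene view about (662,75)), and the arm is clear.

```bash
python3 -c "
from plant import ticket; print(ticket.sign_off())"
```

```text
the job is handed in; nothing more can be done
None
```

Both rings are on the post, the wide one flat on the base and the narrow one flat on top of it. Both are released, and I handed the job in at about 20 s of the 54 s allowed; sign-off returned no verdict.

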